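Hold the cover plate over the control box, ready for its screws

TASK

Lift the screw jar upright out of the open grey box and set it down gently so that it stands wholly on the round cork coaster. Then pick up the loose metal cover plate by its black hood and hold it level, hovering about 2 cm above the open box with all four of its holes lined up over the four threaded holes in the box's corners (either way round fits), touching nothing but the gripper. Finish while still holding it there, and leave everything else on the table where it is.

Things in the scene. Friction and masses are not known exactly. Their poses are not given: they have to be found in the camera images.
- jar_center (a point): (All sizes in mm.) Screw jar: closed upright round jar, white with a black lid, 48 diameter, straight-sided, 100 tall, about 0.2 kg; point on its axis half-way up (50 above its foot), z up along its axis. It starts standing on the floor of the open grey box, its foot 12 above the table and its top 68 above the box's rim; so that fingers clear the rim and bosses take it in its upper half.
- coaster_top (a point): Fixed round cork coaster lying on the table, 90 diameter, 5 thick; point at the centre of its top face, 5 above the table.
- box: Open grey plastic control box, 140 (its x) x 100 (its y) and 36 high, 4 mm walls, fixed on a plywood nest board 164 x 124 x 8. Origin on the table under its centre, z up. Its rim and the tops of its four round corner bosses (18 diameter) are level, 44 above the table; its inner floor is 12 above the table.
- box_hole0 (a point): Threaded hole 0 of the box (dark 6 hole in a brass insert), at 56, 36 from the box's centre along its own x, y; point at the boss's top, 44 above the table.
- box_hole1 (a point): Threaded hole 1 of the box (dark 6 hole in a brass insert), at -56, 36 from the box's centre along its own x, y; point at the boss's top, 44 above the table.
- box_hole2 (a point): Threaded hole 2 of the box (dark 6 hole in a brass insert), at -56, -36 from the box's centre along its own x, y; point at the boss's top, 44 above the table.
- box_hole3 (a point): Threaded hole 3 of the box (dark 6 hole in a brass insert), at 56, -36 from the box's centre along its own x, y; point at the boss's top, 44 above the table.
- cover_grip (a point): Loose aluminium cover plate, 140 (its x) x 100 (its y) x 4, about 0.2 kg, lying flat on the pale blue foam board, with an upright black hood in its middle: 50 long (along x), 28 wide (along y: grip it across this), 44 tall on the plate. Point at the hood's centre, half-way up, 26 above the plate's underside and over its centre of mass; axes are the plate's, z up.
- cover_hole0 (a point): Through hole 0 of the cover plate, 10 diameter, at 56, 36 from the plate's centre along its own x, y; point at the plate's underside. Holes 0..3 match box holes 0..3, or with the plate turned half round box holes 2, 3, 0, 1.
- cover_hole1 (a point): Through hole 1 of the cover plate, 10 diameter, at -56, 36 from the plate's centre along its own x, y; point at the plate's underside. Holes 0..3 match box holes 0..3, or with the plate turned half round box holes 2, 3, 0, 1.
- cover_hole2 (a point): Through hole 2 of the cover plate, 10 diameter, at -56, -36 from the plate's centre along its own x, y; point at the plate's underside. Holes 0..3 match box holes 0..3, or with the plate turned half round box holes 2, 3, 0, 1.
- cover_hole3 (a point): Through hole 3 of the cover plate, 10 diameter, at 56, -36 from the plate's centre along its own x, y; point at the plate's underside. Holes 0..3 match box holes 0..3, or with the plate turned half round box holes 2, 3, 0, 1.
- cover: The cover plate as a whole (see cover_grip); origin at the centre of its underside, z up.
- jar: The screw jar as a whole (see jar_center); origin at the centre of its foot, z up.
- pad: Fixed pale blue rigid foam board, 190 x 150 x 15, on which the cover lies; origin on the table under its centre.
- mug: Bystander: white mug, 80 diameter, 80 tall; origin under its foot.
- sanitizer: Bystander: white bottle, 64 diameter, 170 tall; origin under its foot.
- tape: Bystander: cardboard ring of a tape roll, 90 diameter, 48 tall, lying flat; origin under its centre.
- puck: Bystander: black round cap, 48 diameter, 18 tall; origin under its centre.
- driver: Bystander: screwdriver with black handle, 180 long, lying flat, up to 35 high; handle to its -x.
- finished: Bystander: square finished control box with its cover already screwed on, 100 x 100 x 52 high; origin under its centre.
- carton: Bystander: small pale carton, 110 x 70 x 50 high; origin under its centre.
Not all that is in view belongs to the job. Leave any red look-alike of the cover alone.

How it is judged (in metres and radians):
On the way, in this order (a step that is already met when the one before it is completed fails the run):
1. the screw jar stands wholly on the coaster, released and at rest (horizontal distance between jar_center and coaster_top below 0.021 m and z of jar_center in the frame of coaster_top between 0.046 and 0.054 m and angle between jar's own z axis and vertical below 0.1 rad and contact force between the fingers and jar below 0.05 N and linear speed of jar below 0.03 m/s), for 0.3 s.
2. the cover plate is in the fingers, lifted clear of the foam board (contact force between the fingers and cover above 0.1 N and height (world z) of cover_grip above 0.06 m and contact force between cover and pad below 0.1 N), for 0.2 s.
At the end, for the whole second after the job is handed in: Jar upright, released, at rest on the coaster (axis within 21 mm of its centre). Cover held still in the fingers, level within 0.09 rad, each hole within 4.5 mm sideways of a threaded hole, underside 6 to 40 mm above the bosses, touching only the gripper (all of step 1 and ((horizontal distance between cover_hole0 and box_hole0 below 0.0045 m and horizontal distance between cover_hole1 and box_hole1 below 0.0045 m and horizontal distance between cover_hole2 and box_hole2 below 0.0045 m and horizontal distance between cover_hole3 and box_hole3 below 0.0045 m) or (horizontal distance between cover_hole0 and box_hole2 below 0.0045 m and horizontal distance between cover_hole1 and box_hole3 below 0.0045 m and horizontal distance between cover_hole2 and box_hole0 below 0.0045 m and horizontal distance between cover_hole3 and box_hole1 below 0.0045 m)) and height (world z) of cover_hole0 between 0.05 and 0.084 m and height (world z) of cover_hole1 between 0.05 and 0.084 m and height (world z) of cover_hole2 between 0.05 and 0.084 m and height (world z) of cover_hole3 between 0.05 and 0.084 m and contact force between cover and box below 0.1 N and contact force between cover and jar below 0.1 N and contact force between cover and pad below 0.1 N and contact force between cover and mug below 0.1 N and contact force between cover and sanitizer below 0.1 N and contact force between cover and tape below 0.1 N and contact force between cover and puck below 0.1 N and contact force between cover and driver below 0.1 N and contact force between cover and finished below 0.1 N and contact force between cover and carton below 0.1 N and angle between cover's own z axis and vertical below 0.09 rad and contact force between the fingers and cover above 1 N and linear speed of cover below 0.03 m/s and angular speed of cover below 0.2 rad/s); the arm keeps its last pose, push and grip.
It fails at once if a bystander is shifted by more than 25 mm (distance of any of mug, sanitizer, tape, puck, driver, finished, carton from where it was at the start of the episode above 0.025 m).
It fails at once if the jar is tipped (angle between jar's own z axis and vertical above 0.6 rad).
It fails at once if the jar is dropped (contact force between the fingers and jar below 0.01 N and linear speed of jar above 0.6 m/s).
It also fails if it takes over 56 s, if anything falls off the work surface, if the arm or the gripper's body presses on something with over 40 N, if the wrist force passes 120 N, or if a joint passes its speed limit or range.

ROBOT

A 6-joint arm with a two-finger parallel gripper is mounted at the origin on the work surface. World frame = base frame: x ahead of the robot, y to its left, z up, the work surface at z = 0. Lengths are in mm, angles in rad, forces in N, time in s.
With the tool pointing down it reaches from about 400 to 825 mm from the base axis. Payload 7 kg.
Tool frame: the origin (TCP) lies on the centre line of the jaws, within the pads' length; the fingertips stand 8 mm ahead of it and the grasp point (between the pads) lies 11 mm behind it; z points along the fingers, y is the direction in which the jaws open and shut (so a half turn about z gives the same grasp; the last joint's range is limited). The gripper opens to 88 mm and grips with 3 to 60 N. Pads are 19 mm wide; open, the fingers measure 130 mm over their backs; the gripper's body (78 mm by 193 mm) begins 47 mm behind the grasp point.
Start: joints at [1.507, 0.359, 0.012, 0, -1.224, -0.288], TCP at [232.604, 633.633, 203.161] pointing down, gripper open.
Joint ranges: [-3.07, 3.07], [-1.43, 2.12], [-1.02, 1.25], [-3.03, 1.67], [-3.05, -0], [-3.03, 3.03]. Speed limits (rad/s): [2.39, 2.39, 3.01, 3.14, 3.14, 3.14].

INTERFACE

Orientations are given as [roll, pitch, yaw] about the fixed x, y, z axes, in that order (R = Rz(yaw) Ry(pitch) Rx(roll)).
In Python, from station import r, kinematics, capture, job gives the robot as it stands. Calls block until the motion is done:
- r.goto(position, orientation): joint-space move of the TCP to a pose.
- r.line_to(position, rot=None, velocity=150, guard=None): straight line of the TCP; rot=None keeps the orientation; velocity is the mean speed in mm/s. With guard (N) it stops when the force on the tool has changed by that much, and returns True; else False.
- r.move_j(angles): joint-space move.
- r.move_gripper(opening, grip_force=None): finger opening in mm; grip_force is the grip in N (None keeps the last); returns when the fingers have stopped.
- r.sleep(seconds).
- kinematics.inverse_kinematics(position, orientation): joint angles nearest the present ones, or None.
- r.state(): the state.
- capture(name): name is "side" or "top"; returns a dict with "frame" (400x640x3 uint8, red, green, blue), "fx", "fy", "cx", "cy" (pixels), "rvec" (rotation vector, rad) and "tvec" (3), from world to camera coordinates, as OpenCV has them. Camera axes: x right, y down, z forward; pixel columns grow to the right and rows downward; lengths in mm; the calibration is good to about 2 mm. A picture is of the moment at which its call begins. There is no depth.
A pose or a line that the arm cannot do raises r.PlanningError and nothing moves.
- job.close_job(): hands the job in, once; it reports no verdict.
The state is a dict: "time": time; "qpos": joint angles; "qvel": joint speeds; "tau": joint torques, N m; "eef_pos": TCP position; "tcp_rot": TCP orientation; "ft_force": force on the tool from outside, world axes, zero at the start; "wrist_torque": the same for the moment, N m; "gripper_width": finger opening in mm.
Only numpy, scipy, OpenCV 4.12 (cv2) and the standard library are available. Lean on these libraries where they do the work, as an engineer would, in place of code of your own. Each camera call takes 0.05 s, during which the arm holds its last target.

## Working session

There is one attempt and no reset: what is moved stays moved. The work goes in short steps, each a Python script; the robot and the scene stay as the last script left them, time stands still between calls to the robot, and variables do not carry over. Pictures are saved under pics/ and viewed, and the job is handed in when it is done.

```bash
ls; mkdir -p pics; cat > h.py <<'E'
import numpy as np, cv2
from station import r, kinematics, capture, job
def cam(c):
    R,_=cv2.Rodrigues(np.array(c['rvec'],float)); t=np.array(c['tvec'],float).reshape(3)
    K=np.array([[c['fx'],0,c['cx']],[0,c['fy'],c['cy']],[0,0,1]]); return K,R,t
def ray(c,u,v,z):
    K,R,t=cam(c); o=-R.T@t; d=R.T@np.linalg.solve(K,[u,v,1.]); s=(z-o[2])/d[2]; return (o+s*d)
def proj(c,p):
    K,R,t=cam(c); q=K@(R@np.array(p,float)+t); return q[:2]/q[2]
def save(c,name): cv2.imwrite('pics/'+name+'.png',c['frame'][:,:,::-1])
def crop(c,name,x0,y0,x1,y1,s):
    cv2.imwrite('pics/'+name+'.png',cv2.resize(c['frame'][y0:y1,x0:x1,::-1],None,fx=s,fy=s,interpolation=cv2.INTER_CUBIC))
E
python3 - <<'E'
from h import *
import pickle
for n in('side','top'):
    c=capture(n); save(c,n+'0'); pickle.dump(c,open(n+'0.pkl','wb')); K,R,t=cam(c); print(n,-R.T@t,R[2],K[0,0])
E
```

```text
pics
side [ 380.54951969  898.54318638 1097.6513849 ] [ 0.12124642 -0.65100382 -0.74932859] 507.5694623347169
top [ 415.75391956    1.69024645 1209.03475695] [ 0.12018084 -0.01673931 -0.99261088] 446.97673717488595
```

View pics/side0.png

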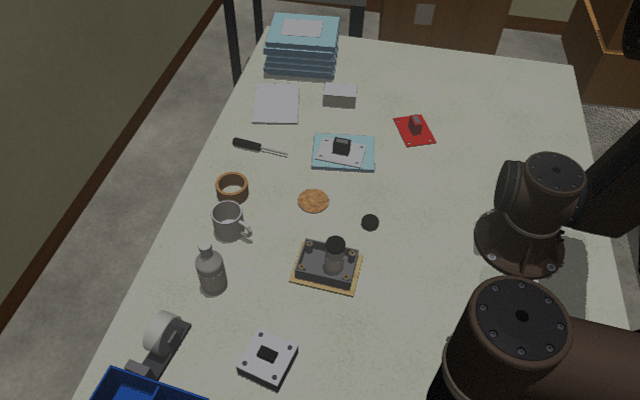

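View pics/top0.png

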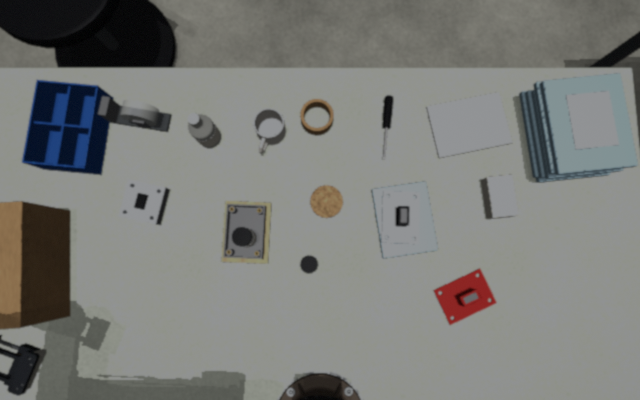

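Side view: the jar stands in the box at (335,250), coaster (313,201), silver cover on the blue foam at (343,148), red look-alike at (415,130). Top view: box (247,232), jar lid (242,237), coaster (327,201), cover (403,215).
Candidates for the cover (top): silver plate on foam (403,215), red plate (465,296), finished box's screwed-on cover (145,202), white sheet (470,125). I choose the one on the foam. Candidates for the jar: black lid (242,237), puck (309,264), bottle (203,128). I choose the one in the box.

```bash
python3 - <<'E'
from h import *
import pickle
c=pickle.load(open('top0.pkl','rb'))
a=cv2.resize(c['frame'][175:270,210:345,::-1],None,fx=5.5,fy=5.5,interpolation=cv2.INTER_CUBIC)
cv2.imwrite('pics/cropA.png',a)
crop(c,'cropB',365,172,445,264,6)
s=pickle.load(open('side0.pkl','rb'))
crop(s,'cropC',280,120,390,300,3.3)
E
```

```text
(no output)
```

View pics/cropA.png

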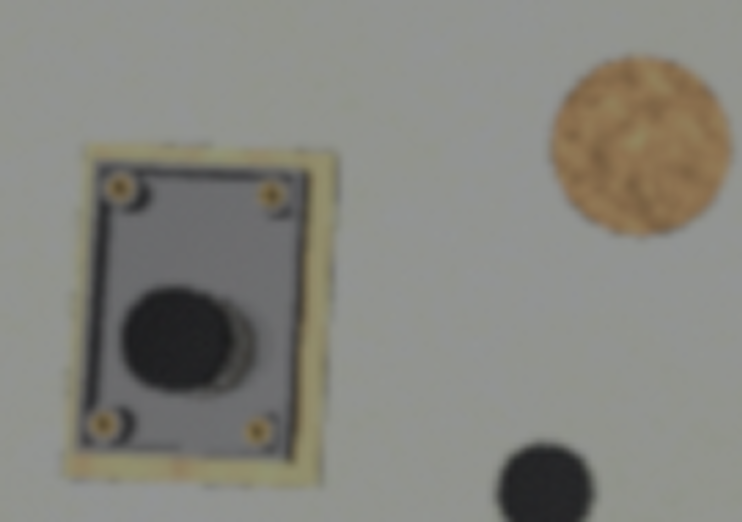

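View pics/cropB.png

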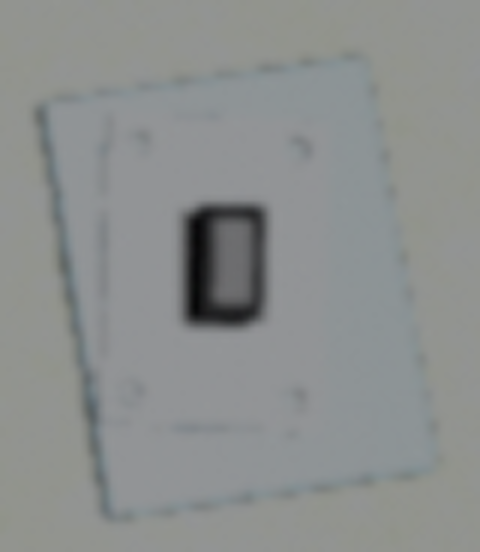

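View pics/cropC.png

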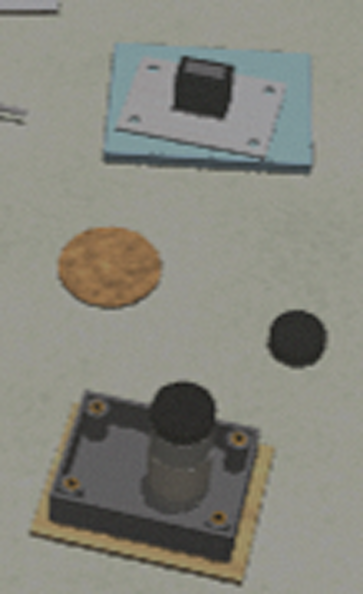

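The crops confirm the picks: silver plate with black hood and four holes on the foam, and the black-lidded jar between four brass inserts. Now the measurements.

```bash
python3 - <<'E'
from h import *
import pickle
C={n:pickle.load(open(n+'0.pkl','rb')) for n in('top','side')}
win={'top':{'brass':(218,198,276,268),'cork':(300,175,350,225),'lid':(228,222,258,250),'hood':(390,200,415,232),'jarlid':None},
 'side':{'brass':(285,235,368,298),'cork':(290,180,335,220),'lid':(322,232,349,258),'hood':(328,132,356,160)}}
for n in C:
    f=C[n]['frame'].astype(int); R,G,B=f[...,0],f[...,1],f[...,2]
    hsv=cv2.cvtColor(C[n]['frame'],cv2.COLOR_RGB2HSV).astype(int)
    for k,w in win[n].items():
        if not w: continue
        x0,y0,x1,y1=w
        sub=np.zeros(R.shape,bool); sub[y0:y1,x0:x1]=1
        if k=='brass': m=sub&(R-B>25)
        if k=='cork': m=sub&(R-B>25)
        if k in('lid','hood'): m=sub&(f.max(2)<62)
        nl,lab,st,ce=cv2.connectedComponentsWithStats(m.astype(np.uint8))
        for i in range(1,nl):
            if st[i][4]<4: continue
            z={'brass':44,'cork':5,'lid':112,'hood':63}[k]
            print(n,k,st[i],ce[i].round(2),'z',z,ray(C[n],*ce[i],z).round(1))
E
```

```text
top brass [222 201  49  62 508] [255.33 235.66] z 44 [473.2 164.   44. ]
top brass [230 207   4   4  13] [231.38 208.62] z 44 [544.2 227.3  44. ]
top brass [257 208   4   4  14] [258.5  209.71] z 44 [540.9 156.5  44. ]
top brass [227 250   4   4  14] [228.5  251.71] z 44 [432.3 232.7  44. ]
top brass [255 251   4   5  15] [256.47 252.87] z 44 [428.8 160.6  44. ]
top cork [310 185  33  33 834] [326.16 201.08] z 5 [567.6 -21.4   5. ]
top lid [228 222   1   7   7] [228. 225.] z 112 [496.4 221.7 112. ]
top lid [232 227  21  19 313] [242.13 236.38] z 112 [468.3 186.7 112. ]
top hood [396 207  12  19 104] [399.37 216.94] z 63 [ 518.  -208.8   63. ]
side brass [289 242  74  54 591] [328.78 277.96] z 44 [469.3 247.2  44. ]
side brass [307 242   5   3  12] [309. 243.] z 44 [538.2 156.7  44. ]
side brass [350 251   5   4  13] [351.92 252.62] z 44 [426.6 162.   44. ]
side brass [299 265   5   4  14] [301.36 266.29] z 44 [541.3 229.1  44. ]
side brass [344 275   5   4  14] [346.07 276.57] z 44 [429.1 234.3  44. ]
side cork [297 189  32  24 606] [312.74 200.24] z 5 [565.8 -18.1   5. ]
side lid [322 236  27  21 363] [334.99 245.83] z 112 [466.  199.1 112. ]
side hood [333 137  17  19 203] [340.96 147.65] z 63 [ 517.9 -187.6   63. ]
```

```bash
python3 - <<'E'
from h import *
import pickle
print(r.state())
C={n:pickle.load(open(n+'0.pkl','rb')) for n in('top','side')}
out=[]
for n,w in(('top',(370,178,440,260)),('side',(308,130,380,175))):
    x0,y0,x1,y1=w; f=C[n]['frame'][y0:y1,x0:x1].astype(int)
    d=f[...,2]-f[...,0]
    im=np.clip((d+5)*7,0,255).astype(np.uint8)
    g=cv2.createCLAHE(6,(2,2)).apply(f.mean(2).astype(np.uint8))
    s=5
    out=np.vstack if 0 else None
    a=np.hstack([cv2.resize(im,None,fx=s,fy=s,interpolation=cv2.INTER_NEAREST),cv2.resize(g,None,fx=s,fy=s,interpolation=cv2.INTER_NEAREST)])
    cv2.imwrite(f'pics/cov_{n}.png',a); print(a.shape)
# lid check: project 48mm circles
for n,w in(('top',(218,215,268,260)),('side',(310,225,360,285))):
    x0,y0,x1,y1=w
    s=8; im=cv2.resize(C[n]['frame'][y0:y1,x0:x1,::-1],None,fx=s,fy=s,interpolation=cv2.INTER_CUBIC)
    im=cv2.convertScaleAbs(im,alpha=1.8)
    for (cx,cy),col in (((468,188.3),(0,255,0)),):
        th=np.linspace(0,6.3,60)
        p=np.array([proj(C[n],(cx+24*np.cos(t),cy+24*np.sin(t),112)) for t in th])
        p=((p-[x0,y0]+.5)*s).astype(np.int32)
        cv2.polylines(im,[p],True,col,1)
    cv2.imwrite(f'pics/lid_{n}.png',im)
E
python3 -c "
import cv2,numpy as np
a=cv2.imread('pics/lid_top.png');b=cv2.imread('pics/lid_side.png')
h=max(a.shape[0],b.shape[0]);o=np.zeros((h,a.shape[1]+b.shape[1],3),np.uint8);o[:a.shape[0],:a.shape[1]]=a;o[:b.shape[0],a.shape[1]:]=b;cv2.imwrite('pics/lid.png',o)"
```

```text
{'time': 0.1, 'qpos': array([ 1.50711266e+00,  3.59325190e-01,  1.11632154e-02, -2.80709706e-04,
       -1.22415057e+00, -2.88101637e-01]), 'qvel': array([-0.00021448, -0.00178325,  0.00181537,  0.00399451,  0.0012743 ,
       -0.00027863]), 'tau': array([-1.78356826e-03, -5.84162092e+01,  2.93750435e+01,  7.01554075e+00,
        1.01378281e-02, -5.53693224e-05]), 'eef_pos': array([232.4621849 , 633.19531533, 202.3205696 ]), 'tcp_rot': array([ 3.14006394e+00, -1.77818576e-04, -3.51880739e-01]), 'ft_force': array([-0.29956345, -0.63838383, -0.23671077]), 'wrist_torque': array([ 0.0121437 , -0.00377636,  0.00924981]), 'gripper_width': 87.63420333171747}
(410, 700)
(225, 720)
```

View pics/lid.png

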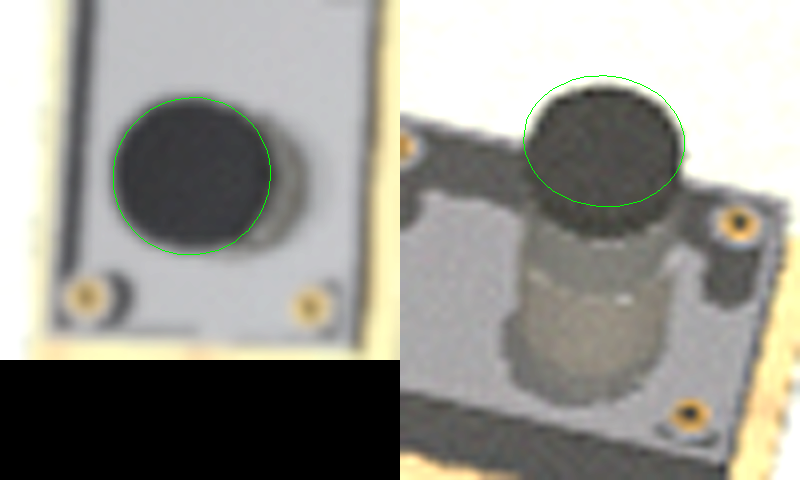

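View pics/cov_top.png

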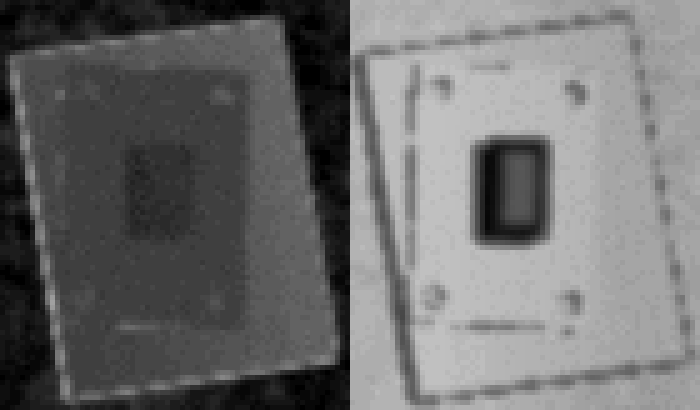

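View pics/cov_side.png

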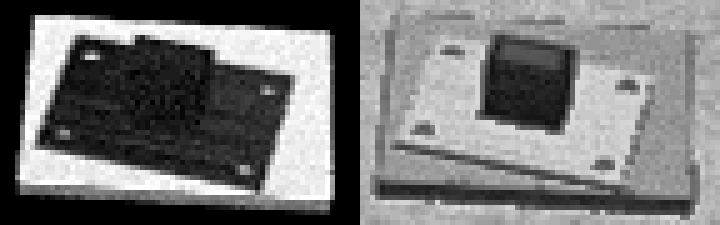

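```bash
python3 - <<'E'
from h import *
import pickle
C={n:pickle.load(open(n+'0.pkl','rb')) for n in('top','side')}
# side: fit quad to plate mask using blue-ness
for n,w in(('top',(370,178,440,260)),('side',(308,130,380,175))):
    x0,y0,x1,y1=w; f=C[n]['frame'][y0:y1,x0:x1].astype(np.float32)
    s=8; F=cv2.resize(cv2.GaussianBlur(f,(0,0),.7),None,fx=s,fy=s,interpolation=cv2.INTER_CUBIC)
    d=F[...,2]-F[...,0]
    print(n,'percentiles',np.percentile(d,[5,25,50,75,95]))
    if n=='side':
        thr=18; 
        padm=(d>thr).astype(np.uint8)
        hull=cv2.convexHull(max(cv2.findContours(padm,0,2)[0],key=cv2.contourArea))
        pm=np.zeros_like(padm); cv2.fillPoly(pm,[hull],1)
        plate=((d<=thr)&(pm>0)).astype(np.uint8)
        nl,lab,st,ce=cv2.connectedComponentsWithStats(plate); i=1+np.argmax(st[1:,4])
        plate=(lab==i).astype(np.uint8)
        for c in cv2.findContours(plate,cv2.RETR_CCOMP,2)[0]:
            a=cv2.contourArea(c)
            if a<60: continue
            m=cv2.moments(c); u=m['m10']/m['m00']; v=m['m01']/m['m00']
            q=((u+.5)/s-.5+x0,(v+.5)/s-.5+y0); print(n,a,np.round(q,2),ray(C[n],*q,19).round(1))
# top: holes by hand from CLAHE crop, compare by projecting model
cands=[(440,87),(575,92),(570,302),(434,297)]
for u,v in cands:
    q=((u-350)/5-.5+370, v/5-.5+178); print('top hole',np.round(q,1),ray(C['top'],*q,18).round(1))
# hood top face
for q in [((517-350)/5-.5+370,190/5-.5+178)]: print('hood',ray(C['top'],*q,63))
q=(308+(535-360)/5-.5,130+52/5-.5); print('hood side',ray(C['side'],*q,63))
E
```

```text
top percentiles [-3.5157486   0.04978943  4.04920197  6.47158051  9.21301346]
side percentiles [-11.18470917  -7.02434158   0.9300766   21.11991501  29.38781013]
side 73900.0 [340.97 151.74] [ 520.5 -216.    19. ]
top hole [387.5 194.9] [ 581.9 -186.7   18. ]
top hole [414.5 195.9] [ 578.7 -259.6   18. ]
top hole [413.5 237.9] [ 465.7 -253.4   18. ]
top hole [386.3 236.9] [ 468.8 -180.7   18. ]
hood [ 521.68322565 -218.10047281   63.        ]
hood side [ 519.28938987 -221.8067862    63.        ]
```

```bash
python3 - <<'E'
from h import *
import pickle
c=pickle.load(open('side0.pkl','rb'))
f=c['frame'].astype(np.float32); d=f[...,2]-f[...,0]
P=[]
for u,v in [(90,56),(266,91),(244,170),(62,134)]:
    x,y=u/5+308-.5, v/5+130-.5; xi,yi=round(x),round(y)
    w=d[yi-2:yi+3,xi-3:xi+4]; w=np.clip(w-np.median(w)-3,0,None); Y,X=np.mgrid[yi-2:yi+3,xi-3:xi+4]
    q=((w*X).sum()/w.sum(),(w*Y).sum()/w.sum()); p=ray(c,*q,18); P.append(p); print(np.round(q,2),p.round(1))
P=np.array(P); print(P.mean(0)); e=P[[0,3]]-P[[1,2]]; print(e, np.arctan2(e[:,1],e[:,0]))
E
```

```text
[325.83 140.79] [ 575.4 -254.8   18. ]
[360.98 147.74] [ 463.5 -248.4   18. ]
[356.48 163.48] [ 466.5 -177.8   18. ]
[320.11 156.19] [ 578.9 -183.8   18. ]
[ 521.0716505  -216.17450713   18.        ]
[[111.83878389  -6.40992197   0.        ]
 [112.48363952  -6.0244629    0.        ]] [-0.05725131 -0.05350745]
```

```bash
cat >> h.py <<'E'
JAR=(467.5,189.5); COA=(566.7,-19.7); COV=(522.4,-218.1); BOX=(485.2,194.9); YB=-0.045; YC=-0.055
D=lambda y:[np.pi,0,y]
E
python3 - <<'E'
from h import *
for p,y in [((*JAR,230),YB),((*COA,67),YB),((*COV,30),YC),((*BOX,80),YB)]:
    print(kinematics.inverse_kinematics(p,D(y)))
r.goto([*JAR,230],D(YB))
t=r.line_to([*JAR,76],velocity=120,guard=8)
s=r.state(); print(t,s['time'],s['eef_pos'],s['tcp_rot'],s['ft_force'])
c=capture('side'); crop(c,'g1',280,160,400,300,4)
E
```

```text
[ 7.75140429e-01  5.73133489e-02 -3.13441648e-01  4.44089210e-16
 -1.20004133e+00  7.50655898e-01]
[ 3.10304132e-01  3.09264405e-01 -4.04232510e-01  4.44089210e-16
 -8.57299412e-01  1.21549220e+00]
[-4.98466369e-02  3.54185271e-01 -4.42881090e-01  4.44089210e-16
 -7.73729965e-01  1.56564296e+00]
[ 7.57543907e-01  2.27875596e-01 -4.85590013e-01  4.44089210e-16
 -8.57330718e-01  7.68252419e-01]
False 3.3583 [467.89814656 189.82229342  76.64249991] [-3.14082712e+00 -9.06110249e-04 -4.48499296e-02] [ 0.02189392 -0.22084142  0.55208074]
```

View pics/g1.png

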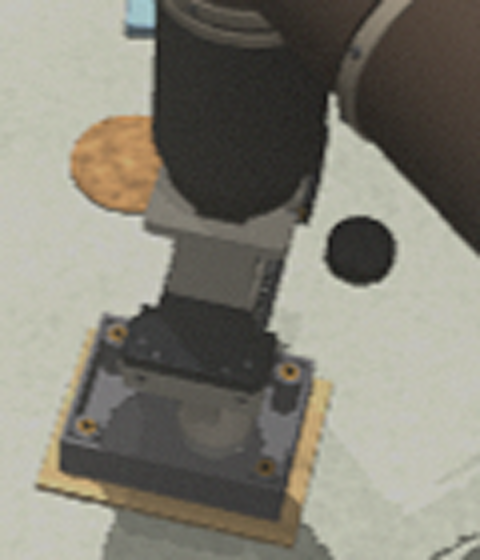

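The fingers straddle the jar above the rim (jar foot visible near crop (210,420)) and no contact has been felt, so I'm gripping and lifting.

```bash
python3 - <<'E'
from h import *
r.move_gripper(40,20)
s=r.state(); print(s['time'],s['gripper_width'],s['ft_force'],s['eef_pos'])
x,y,z=s['eef_pos']
r.line_to([x,y,z+80],velocity=100)
s=r.state(); print(s['time'],s['gripper_width'],s['ft_force'],s['eef_pos'])
c=capture('side'); crop(c,'g2',280,160,400,300,4)
E
```

```text
4.1417 47.334732946771034 [0.66909698 0.65959836 0.72987208] [467.55204967 189.54543534  76.02646523]
5.0917 47.61376206188136 [ 0.67294934 -0.76257789 -2.24740248] [467.06958282 189.21225653 155.31489733]
```

View pics/g2.png

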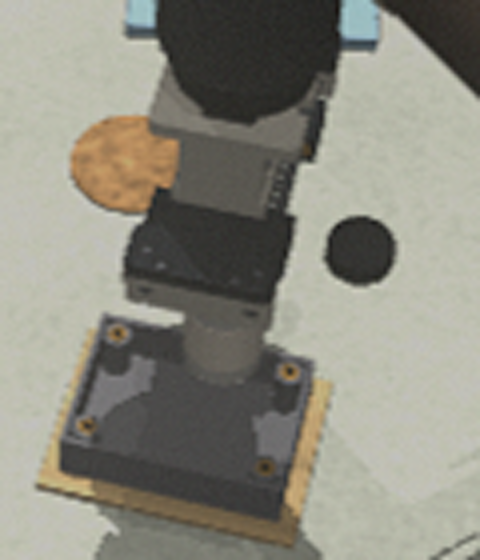

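The jar is lifted upright and clear of the box, held at 47.6 mm width. On to the coaster.

```bash
python3 - <<'E'
from h import *
r.line_to([*COA,155],velocity=150)
r.line_to([*COA,80],velocity=100)
t=r.line_to([*COA,64],velocity=20,guard=3)
s=r.state(); print(t,s['time'],s['gripper_width'],s['ft_force'],s['eef_pos'])
c=capture('side'); crop(c,'g3',250,120,400,260,4)
E
```

```text
True 8.3167 47.389002669877044 [-0.83063299  0.97802621  6.38498875] [566.97295782 -19.55383742  68.89879434]
```

View pics/g3.png

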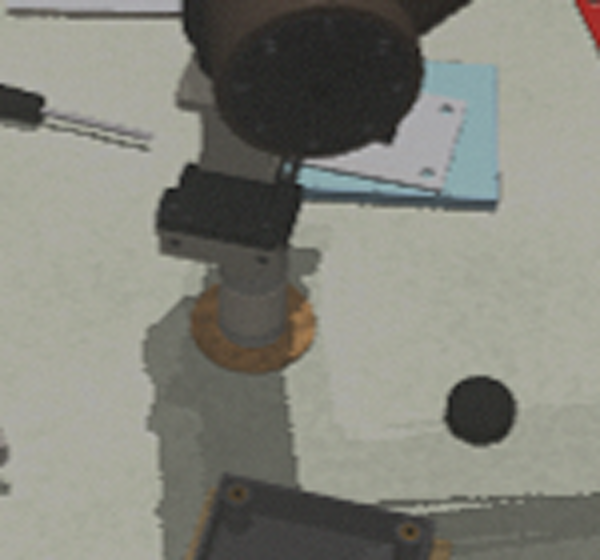

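Contact came at TCP z 68.9, where predicted, and the jar sits central on the cork with cork visible all round (crop (253,325)). Releasing.

```bash
python3 - <<'E'
from h import *
r.move_gripper(88)
s=r.state(); print(s['time'],s['gripper_width'],s['ft_force'])
x,y,z=s['eef_pos']
r.line_to([x,y,185],velocity=100)
r.line_to([*COV,185],D(YC),velocity=150)
s=r.state(); print(s['time'],s['eef_pos'])
c=capture('side'); save(c,'g4'); t=capture('top'); save(t,'g4t')
E
```

```text
9.225 87.61052621787971 [-0.79120629  0.16189301 -0.48891508]
12.0417 [ 522.57073898 -217.61432669  184.99387386]
```

View pics/g4.png

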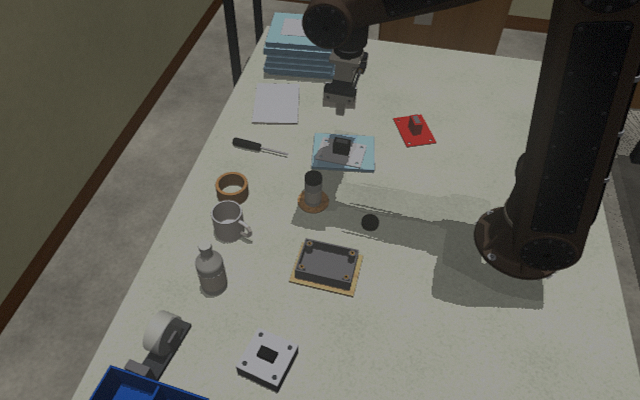

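View pics/g4t.png

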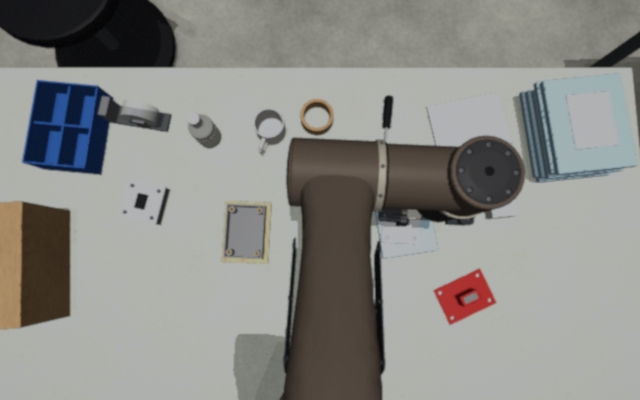

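The jar stands upright, released, on the coaster at side (313,190), and the box is empty at (327,265). Next I descend on the hood.

```bash
python3 - <<'E'
from h import *
r.line_to([*COV,80],velocity=150)
t=r.line_to([*COV,33],velocity=60,guard=8)
s=r.state(); print(t,s['time'],s['eef_pos'],s['ft_force'])
if not t:
    r.move_gripper(20,40)
    s=r.state(); print(s['time'],s['gripper_width'],s['eef_pos'],s['ft_force'],s['tcp_rot'])
    c=capture('side'); crop(c,'g5',280,80,400,200,4.5)
E
```

```text
False 13.925 [ 522.67927129 -218.16182141   33.22660746] [ 0.46504487 -0.75382237  0.60727343]
14.9083 27.742648569135994 [ 522.38938402 -218.14403979   33.01681695] [ 0.10476777 -0.39958178  0.0015034 ] [ 3.14154506e+00  1.04864468e-06 -5.50139957e-02]
```

View pics/g5.png

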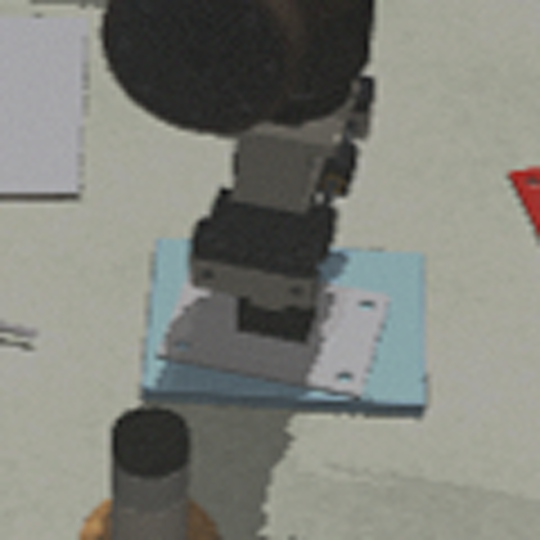

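Grip width is 27.7 mm on the 28 mm hood. Lifting high enough to pass over the jar, then to the box.

```bash
python3 - <<'E'
from h import *
r.line_to([*COV,70],velocity=60)
r.line_to([*COV,185],velocity=120)
s=r.state(); print(s['time'],s['gripper_width'],s['ft_force'],s['wrist_torque'])
r.line_to([*BOX,185],D(YB),velocity=150)
r.line_to([*BOX,82],velocity=80)
r.sleep(.3)
s=r.state(); print(s['time'],s['gripper_width'],s['ft_force'],s['eef_pos'],s['tcp_rot'])
import pickle
for n in('side','top'):
    c=capture(n); save(c,n+'6'); pickle.dump(c,open(n+'6.pkl','wb'))
crop(c,'t6',200,180,300,280,6); c=pickle.load(open('side6.pkl','rb')); crop(c,'s6',280,180,390,300,6)
E
```

```text
16.8333 27.523789636277158 [-0.27832888  0.09531495 -2.7414171 ] [-0.05572907  0.00871081 -0.00452573]
21.4833 27.51847265206687 [-0.6336303   0.30336404 -2.24736258] [485.27612557 194.97963161  82.21160644] [-3.14127248e+00 -2.86734786e-04 -4.49976665e-02]
```

View pics/s6.png

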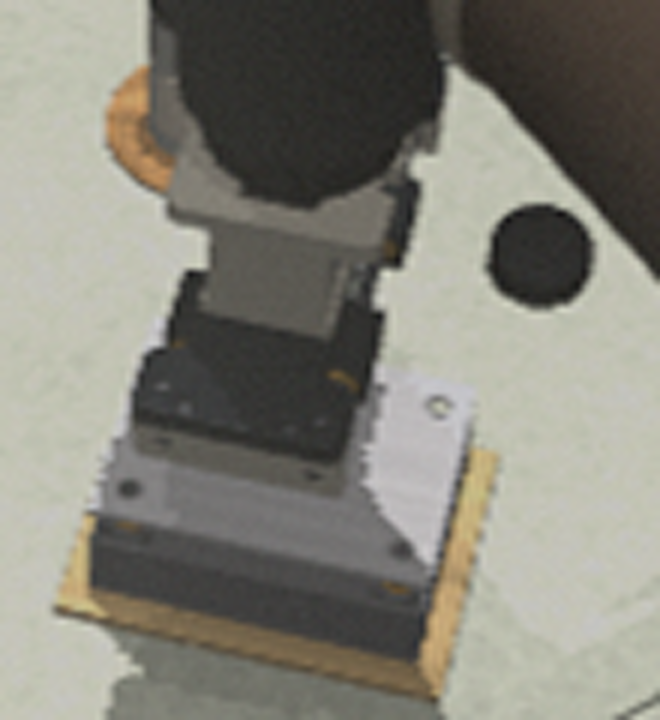

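View pics/top6.png

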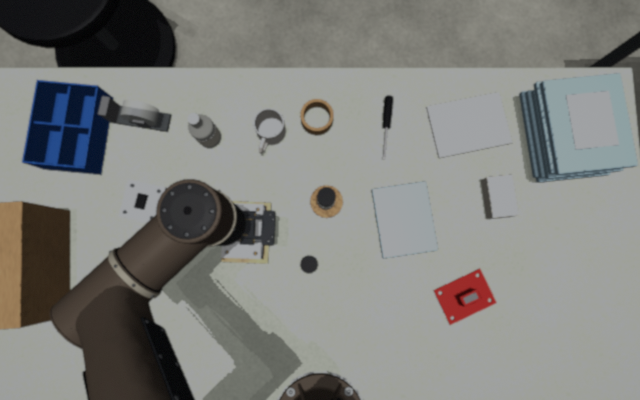

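```bash
python3 - <<'E'
from h import *
import pickle
c=pickle.load(open('side6.pkl','rb'))
ref={'++':(541.3,229.1),'-+':(429.1,234.3),'--':(426.6,162.)}
for k,(u,v) in {'++':(130,488),'-+':(402,552),'--':(439,405)}.items():
    q=(u/6+280-.5,v/6+180-.5); p=ray(c,*q,68); print(k,np.round(q,1),p.round(1),(p[:2]-ref[k]).round(1))
crop(c,'s6b',290,235,365,300,10)
t=pickle.load(open('top6.pkl','rb')); crop(t,'t6b',215,195,285,270,8)
E
```

```text
++ [301.2 260.8] [541.6 229.3  68. ] [0.3 0.2]
-+ [346.5 271.5] [429.4 235.3  68. ] [0.3 1. ]
-- [352.7 247. ] [426.5 161.8  68. ] [-0.1 -0.2]
```

View pics/s6b.png

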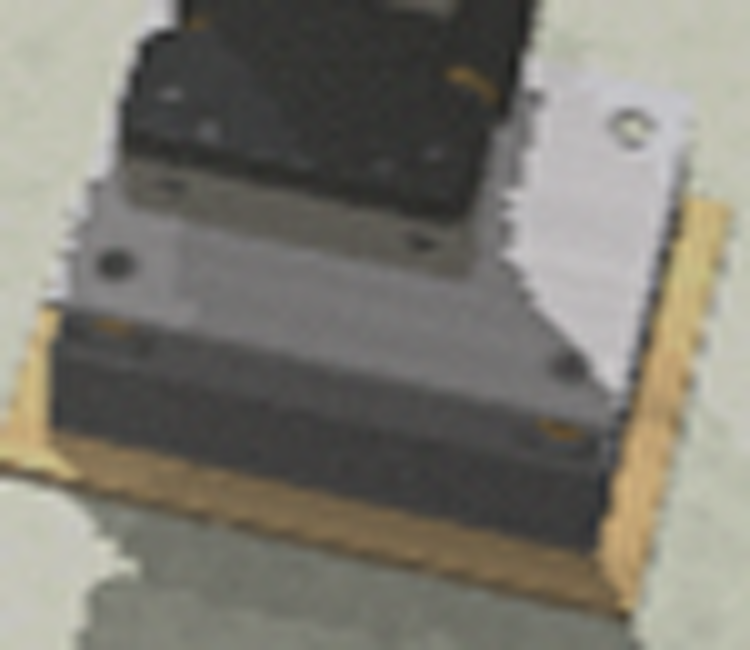

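View pics/t6b.png

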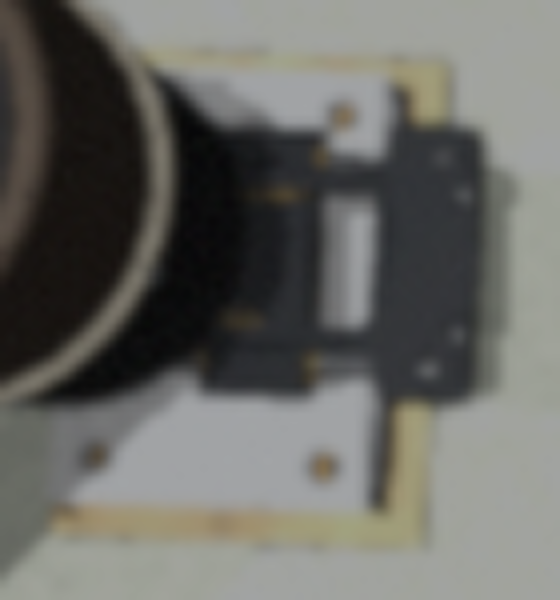

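Side view: plate holes agree with the box holes to within 1 mm, allowing for the side camera's bias. In the top crop, brass shows through the three visible holes at (343,115), (323,465) and (95,455). I'll check one hole numerically in the top view, then check stillness.

```bash
python3 - <<'E'
from h import *
import pickle
t=pickle.load(open('top6.pkl','rb'))
ref={'+-':(540.9,156.5),'--':(428.8,160.6),'-+':(432.3,232.7)}
for k,(u,v) in {'+-':(343,115),'--':(323,465),'-+':(95,455)}.items():
    q=(u/8+215-.5,v/8+195-.5); p=ray(t,*q,66); print(k,p.round(1),(p[:2]-ref[k]).round(1))
# jar lid vs coaster, top view
f=t['frame'].astype(int); m=np.zeros(f.shape[:2],bool); m[180:222,305:348]=1
b=m&(f.max(2)<62); Y,X=np.nonzero(b); print('lid',X.min(),X.max(),Y.min(),Y.max(),ray(t,X.mean(),Y.mean(),105).round(1))
s=r.state(); print(s['time'],s['gripper_width'],np.abs(s['qvel']).max(),s['eef_pos'],s['ft_force'])
E
```

```text
+- [540.7 156.5  66. ] [-0.2  0. ]
-- [429.2 161.6  66. ] [0.4 1. ]
-+ [432.8 233.7  66. ] [0.5 1. ]
lid 318 334 188 206 [565.3 -18.7 105. ]
21.5833 27.59139660622871 0.002927297844221074 [485.25109316 194.94855853  82.12578241] [-0.51947378 -0.02259232 -2.01708698]
```

```bash
python3 -c "
from h import *
job.close_job()"
```

```text
the job is handed in; nothing more can be done
```

I moved the jar to the coaster, and the cover is held level over the open box. I handed the job in at about 21.6 s of robot time; the system reports no verdict.

- **Jar:** it stands upright and released on the coaster. Touchdown came at the predicted height, and the top view puts its lid about 2 mm from the coaster's centre.
- **Cover:** it is gripped by the hood at 27.6 mm on the 28 mm hood. The fingertip height puts its underside about 20 mm above the bosses, and the arm was still.
- **Hole alignment:** the holes I could see were within about 1 mm of their box holes in each camera. In the top view part of what shows is brass seen through the hole, so that check is less exact. One corner was hidden by the arm in each view, but not the same one, so every hole was checked at least once.
- **Disagreement:** the two cameras differed by 2–4 mm in absolute position. I set targets from the mean of both and checked the final fit within each camera separately.
- **Bystanders:** none looks shifted in the last pictures, though I did not measure them. The last top view has the carton partly hidden by nothing, but the arm covers part of the finished box.

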